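# Feed a test cassette into the strip reader with the push stick

## Task

Load the test cassette into the strip reader: lay it flat on the reader's feed ledge with its yellow nose started in the channel mouth and let go, then take the blue push stick by its handle and with its tip feed the cassette down the channel until you feel it meet the sprung orange contact pad, pressing it there gently with about 10 newtons for about a second (above 18 newtons the contact is damaged). Then draw the stick out and set it back on the bench, standing on its bar clear of the reader, leaving the cassette home against the pad and the other things on the bench undisturbed; force nothing against the reader.

Things in the scene. Friction and masses are not known exactly. Their poses are not given: they have to be found in the camera images.
- reader: Strip reader, fixed: grey base 190 x 90 x 20 mm high, straight channel along its +x. Origin on the bench, under the middle of the tunnel mouth; +x points into the tunnel, z up. Base from x -70 to +120 mm. From x -70 to 0 its top, 20 mm above the bench, is an open flat feed ledge with two black lines. White head with display at x 118 to 198 mm, 110 mm wide, 108 mm high.
- mouth (a point): Middle of the tunnel mouth, 27 mm above the bench, at the reader's x = 0. Before it, from x -24 mm, blue guide walls 12 mm high narrow like a funnel from about 42 to 25 mm apart. Behind it, to x 118 mm, the tunnel: blue walls 25 mm apart, inside height 15 mm (20 to 35 mm above the bench), under a clear roof whose top is 39 mm above the bench.
- tunnel_end (a point): Middle of the tunnel floor's end at the head: reader x 118 mm, 20 mm above the bench. Before it the orange contact pad (8 mm thick, 23 mm wide, 12 mm high) stands across the tunnel, its face somewhere from 64 to 104 mm past the mouth: set differently each time, not reported, to be found by feel. It gives on a damped spring, 8 N per mm, 6 mm at most, and comes back.
- cassette: Test cassette, loose: rigid white plastic block 60 x 22 x 10 mm high, about 30 g (varies), with dark and green test windows on top and a yellow nose end. Origin in the middle of its underside; +x points along its length to the yellow nose, z up. Starts flat on the bench.
- cassette_nose (a point): Middle of the cassette's yellow nose end face, 30 mm along +x from its middle and 5 mm above its underside.
- stick: Blue push stick, loose, 90 g: flat bar 150 x 16 x 8 mm high with an upright handle block 44 mm long, 16 mm thick, its top 48 mm above the bar's underside. Origin under the middle of the handle, on the bar's underside; +x along the bar to its tip, z up. Bar from x -40 to +110 mm, handle from x -22 to +22 mm. Starts standing on its bar on the bench, tip roughly towards the reader.
- stick_tip (a point): Middle of the stick's flat tip face, 110 mm along +x from its origin and 4 mm above its underside.
- dish: Bystander: glass dish, 94 mm across, 16 mm high, loose. Origin in the middle of its underside.
- beaker: Bystander: glass beaker, 68 mm across, 85 mm high, loose. Origin in the middle of its underside.
- vial: Bystander: small amber strip jar with white cap, 32 mm across, 75 mm high, loose. Origin in the middle of its underside.
- reagent: Bystander: amber reagent bottle with blue cap, 60 mm across, 130 mm high, loose. Origin in the middle of its underside.
- slide: Bystander: greenish glass plate 76 x 26 x 4 mm lying on the bench, loose. Origin in the middle of its underside.
- spent: Bystander: spent grey cassette 60 x 22 x 10 mm lying in the grey tray at the left, loose. Origin in the middle of its underside.
There are look-alikes about, which are no part of the job. Leave any purple look-alike of the cassette alone. Leave any grey or red look-alike of the stick alone.

How it is judged:
By the outcome, as a careful person would: the job done as asked, in the order asked, and still so for the second after the job is handed in, with the robot touching nothing.
It also fails if it takes over 72 s, if anything falls off the work surface, if the arm or the gripper's body presses on something with over 40 N, if the wrist force passes 120 N, or if a joint passes its speed limit or range.

## Robot

A 6-joint arm with a two-finger parallel gripper is mounted at the origin on the work surface. World frame = base frame: x ahead of the robot, y to its left, z up, the work surface at z = 0. Lengths are in m, angles in rad, forces in N, time in s.
With the tool pointing down it reaches from about 0.3 to 0.825 m from the base axis. Payload 5.4 kg.
Tool frame: the origin (TCP) lies at the very end of the fingers, on their centre line; the grasp point (between the pads) lies 19 mm behind it; z points along the fingers, y is the line along which they close (so a half turn about z gives the same grasp; the last joint's range is limited). The gripper opens to 92 mm and grips with 3 to 60 N. Pads are 20 mm wide; open, the fingers measure 128 mm over their backs; the gripper's body (75 mm by 189 mm) begins 69 mm behind the grasp point.
Start: joints at [1.041, 0.158, 1.597, -0, 1.386, -0.21], TCP at [0.181, 0.546, 0.215] pointing down, gripper open.
Joint ranges: [-2.91, 2.91], [-0.94, 2.29], [0.18, 2.7], [-1.29, 4.43], [0.17, 2.64], [-3, 3]. Speed limits (rad/s): [2.57, 2.57, 3.14, 3.14, 3.14, 3.14].

## Interface

Orientations are given as a unit quaternion [w, x, y, z].
In Python, from rig import arm gives the robot as it stands.
- The arm moves only by the shell command python3 -m pendant 'ROWS'. ROWS is text: rows parted by semicolons, each of 7 numbers parted by spaces: the turn, a rotation vector about the tool's x, y, z in rad, then the shift along the tool's x, y, z in mm, then the finger opening in mm, from 0 to 91.9. A call has 1 to 8 rows; each row is the pose to reach, as a shift and turn from the pose commanded when the call began, along the tool's axes at that moment; what a row does not reach only later rows make up. A row lasts 1/8 s, in which the tool goes at most 62.5 mm and 10.7 degrees, less where a joint would pass 70% of its speed; a pose out of reach is approached as far as the arm can. A call with a gripper value outside its range is refused whole. The fingers move at their own pace and stop on an object; the grip force is fixed at half the most. Time passes only in rows, so rows that repeat a pose let the fingers close. It gives the time, the measured TCP pose, the force, the opening and the grip force at its end, in the units of the state.
- arm.read_state(): the state, without advancing time (a new reading comes with each control period).
- arm.get_image(name): name is "scene" or "top" or "wrist"; returns the picture (384x512x3 uint8, red, green, blue); there is no depth.
- arm.camera_model(name): a dict with "camera_matrix" (3x3 intrinsics, pixels), "R" (3x3) and "t" (3): a world point X has camera coordinates R X + t; the wrist camera has in their place "tool_from_camera" (4x4, takes a point from camera to tool coordinates, whose origin is the TCP and whose axes are the flange's). Camera axes: x right, y down, z forward; pixel columns grow to the right and rows downward; lengths in m; the calibration is good to about 2 mm. A picture is of the moment at which its call begins: read the wrist's pose just before it. camera_model takes no time and is no camera call.
- arm.finish_job(): hands the job in; it is judged then, once.
Trained networks look in the newest picture that a camera, given by its name, has taken for a name from the list of things; names that differ only in an ending like _2 or _b are one class to them, and where a whole thing is asked for, a point or a joint stands for the part that bears it (a point fixed in the world has none). Each returns a list of dicts, best first, with "conf" (0 to 1); they miss things now and then, are a little off and sometimes report something else, mostly with a low value. They report only what shows in the picture. A call takes as long as a camera call. They do not tell look-alikes from the thing itself.
- arm.boxes_of(camera, label): "xy" ([column, row] in pixels, amid what is visible of it).
The state is a dict: "clock": time; "joints": joint angles; "joint_vel": joint speeds; "effort": joint torques, N m; "ee_pos": TCP position; "orientation": TCP orientation; "wrist_force": force on the tool from outside, world axes, zero at the start; "wrist_torque": the same for the moment, N m; "width": finger opening in m; "grip_force": force on a finger pad.
Only numpy, scipy, OpenCV 4.12 (cv2) and the standard library are available. Lean on these libraries where they do the work, as an engineer would, in place of code of your own. Each camera call takes 0.05 s, during which the arm holds its last target. There are 200 camera calls.

## Working session

There is one attempt and no reset: what is moved stays moved. The work goes in short steps, Python scripts to look and compute and a shell command to move; the robot and the scene stay as the last step left them, time stands still between calls to the robot, and variables do not carry over. Pictures are saved under pics/ and viewed, at most 10 in all, crops included, and the job is handed in when it is done.

```bash
mkdir -p pics; ls; cat > h.py <<'E'
import numpy as np, cv2
from rig import arm
from scipy.spatial.transform import Rotation as R
def ray(cam,px,z,st=None):
    m=arm.camera_model(cam);K=np.array(m["camera_matrix"]);d=np.linalg.inv(K)@[px[0],px[1],1]
    if cam=="wrist":
        st=st or arm.read_state();T=np.array(m["tool_from_camera"]);q=st["orientation"]
        Rw=R.from_quat([q[1],q[2],q[3],q[0]]).as_matrix()
        o=Rw@T[:3,3]+st["ee_pos"];v=Rw@T[:3,:3]@d
    else:
        Rm=np.array(m["R"]);o=-Rm.T@np.array(m["t"]);v=Rm.T@d
    return o+v*(z-o[2])/v[2]
def proj(cam,X):
    m=arm.camera_model(cam);c=np.array(m["R"])@X+np.array(m["t"]);p=np.array(m["camera_matrix"])@c;return p[:2]/p[2]
E
python3 - <<'E'
from h import *
im={c:arm.get_image(c) for c in("top","scene")}
for c in im: cv2.imwrite(f"pics/{c}0.png",cv2.resize(im[c][:,:,::-1],(768,576),interpolation=cv2.INTER_CUBIC))
for l,z in [("reader",.05),("mouth",.027),("tunnel_end",.02),("cassette",.01),("cassette_nose",.005),("stick",.02),("stick_tip",.004),("slide",.004),("dish",.01),("beaker",.04),("vial",.04),("reagent",.06)]:
    for b in arm.boxes_of("top",l)[:4]: print(l,np.round(b["conf"],2),np.round(b["xy"],1),np.round(ray("top",b["xy"],z),3))
s=arm.read_state();print(s["orientation"],s["ee_pos"],s["clock"])
m=arm.camera_model("wrist");print(m)
E
```

```text
pics
reader 0.67 [207.6 181.7] [0.562 0.185 0.05 ]
mouth 0.87 [212.  181.2] [0.567 0.174 0.027]
mouth 0.68 [305.1 116.4] [ 0.768 -0.126  0.027]
tunnel_end 0.78 [208.9 177.6] [0.58  0.184 0.02 ]
cassette 0.57 [284.3 225.1] [ 0.425 -0.047  0.01 ]
cassette 0.54 [294.2 158.6] [ 0.636 -0.087  0.01 ]
cassette 0.48 [298.4 194.9] [ 0.519 -0.095  0.01 ]
cassette_nose 0.67 [282.  222.2] [ 0.434 -0.041  0.005]
cassette_nose 0.49 [294.8 156.6] [ 0.643 -0.09   0.005]
stick 0.81 [403.6 220.2] [ 0.429 -0.419  0.02 ]
stick 0.63 [366.4 279.4] [ 0.252 -0.291  0.02 ]
stick 0.55 [374.8 174.3] [ 0.576 -0.339  0.02 ]
stick_tip 0.61 [368.2 283.1] [ 0.239 -0.3    0.004]
stick_tip 0.57 [405.3 224.3] [ 0.416 -0.43   0.004]
stick_tip 0.54 [379.2 176.1] [ 0.573 -0.358  0.004]
slide 0.61 [311.5 241.9] [ 0.37  -0.131  0.004]
dish 0.6 [342.8 133. ] [ 0.716 -0.248  0.01 ]
dish 0.6 [379.7 175.5] [ 0.573 -0.357  0.01 ]
beaker 0.62 [246.9 121.4] [0.752 0.06  0.04 ]
vial 0.44 [302.7 114.2] [ 0.771 -0.116  0.04 ]
reagent 0.59 [207.7 128.9] [0.725 0.181 0.06 ]
[-9.92060838e-06  1.59255508e-01  9.87237399e-01  2.98886215e-05] [0.1808102  0.54583386 0.21461963] 0.7
{'camera_matrix': array([[286.48761913,   0.        , 253.95393626],
       [  0.        , 286.48761913, 195.57442302],
       [  0.        ,   0.        ,   1.        ]]), 'tool_from_camera': array([[ 6.57994368e-04, -9.71905596e-01, -2.35370091e-01,
         6.45669137e-02],
       [ 9.99999640e-01,  5.13283089e-04,  6.76090254e-04,
         3.38689227e-04],
       [-5.36284414e-04, -2.35370451e-01,  9.71905584e-01,
        -1.70542852e-01],
       [ 0.00000000e+00,  0.00000000e+00,  0.00000000e+00,
         1.00000000e+00]])}
```

View pics/top0.png

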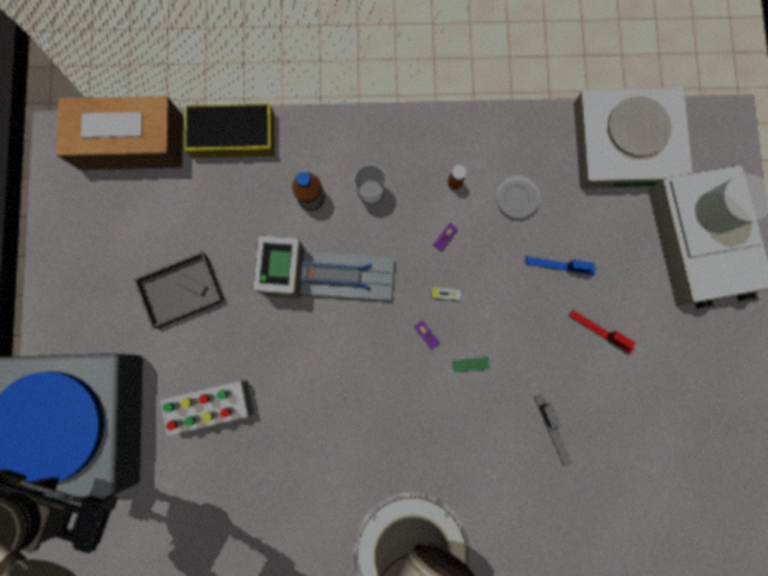

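View pics/scene0.png

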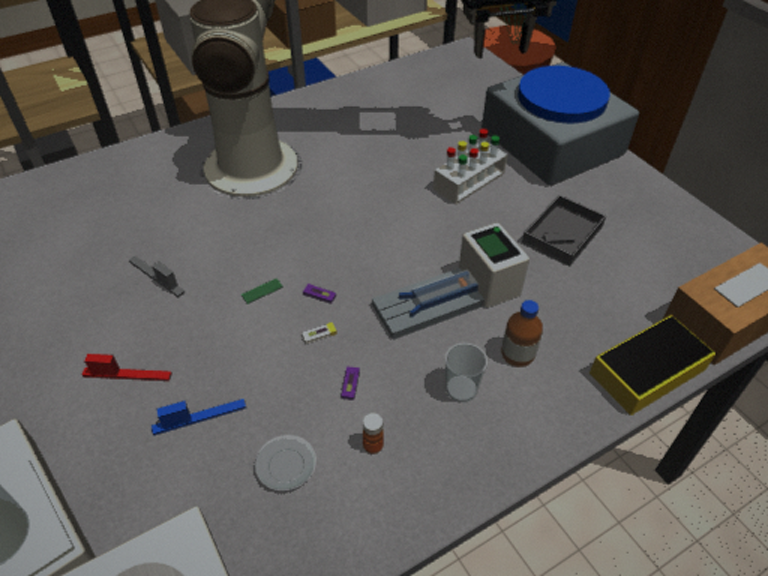

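The top view shows the reader with its mouth near (370,277) and its +x towards world +y. The white and yellow cassette is at (446,294), between purple look-alikes at (446,237) and (427,334). The blue stick is at (560,265), its tip pointing left. The scene view agrees. I'll move the wrist over the reader and cassette to measure them more closely.

```bash
cat >> h.py <<'E'
def go(xyz,yaw):
    """row (turn, shift) in present tool axes to TCP xyz, pointing down, tool x at yaw deg"""
    s=arm.read_state();q=s["orientation"];R0=R.from_quat([q[1],q[2],q[3],q[0]])
    a=np.radians(yaw);c,n=np.cos(a),np.sin(a)
    Rt=R.from_matrix(np.array([[c,n,0],[n,-c,0],[0,0,-1.]]))
    print("turn",np.round((R0.inv()*Rt).as_rotvec(),3),"shift",np.round(1000*R0.inv().apply(np.array(xyz)-s["ee_pos"]),1))
def st():
    s=arm.read_state();q=s["orientation"];M=R.from_quat([q[1],q[2],q[3],q[0]]).as_matrix()
    print("t",s["clock"],"p",np.round(s["ee_pos"],4),"yaw",np.round(np.degrees(np.arctan2(M[1,0],M[0,0])),2),"zt",np.round(M[:,2],3),"F",np.round(s["wrist_force"],1),"w",np.round(s["width"],4),"g",np.round(s["grip_force"],1))
E
python3 -c "
from h import *
go([.53,.05,.25],90);print(arm.read_state()['joints'])"
```

```text
turn [ 0.    -0.     1.251] shift [-487.4 -360.9  -35.4]
[ 1.04083184e+00  1.58381334e-01  1.59698407e+00  4.08097416e-05
  1.38617870e+00 -2.10098994e-01]
```

```bash
python3 -m pendant '0 0 1.251 -487 -361 -35 60; 0 0 1.251 -487 -361 -35 60; 0 0 1.251 -487 -361 -35 60; 0 0 1.251 -487 -361 -35 60; 0 0 1.251 -487 -361 -35 60; 0 0 1.251 -487 -361 -35 60; 0 0 1.251 -487 -361 -35 60; 0 0 1.251 -487 -361 -35 60'; python3 -c "
from h import *
st();go([.53,.05,.25],90)"
```

```text
clock: 1.7
ee_pos: [0.469, 0.1357, 0.2439]
orientation: [0.0, 0.708, 0.707, 0.0]
wrist_force: [0.4, -0.2, -0.2]
width: 0.0602
grip_force: 0.0
t 1.7 p [0.469  0.1357 0.2439] yaw 89.93 zt [ 0.001  0.    -1.   ] F [ 0.4 -0.2 -0.2] w 0.0602 g 0.0
turn [ 0.001 -0.    -0.001] shift [-85.6  61.1  -6.1]
```

```bash
python3 -m pendant '0 0 0 -60 43 -4 60; 0 0 0 -86 61 -6 60; 0 0 0 -86 61 -6 60; 0 0 0 -86 61 -6 60'; python3 - <<'E'
from h import *
st()
s=arm.read_state();im=arm.get_image("wrist");cv2.imwrite("pics/w1r.png",im[:,:,::-1])
cv2.imwrite("pics/w1.png",cv2.resize(im[:,:,::-1],(768,576),interpolation=cv2.INTER_CUBIC))
for l,z in [("mouth",.027),("tunnel_end",.02),("cassette",.01),("cassette_nose",.005)]:
    for b in arm.boxes_of("wrist",l)[:4]: print(l,np.round(b["conf"],2),np.round(b["xy"],1),np.round(ray("wrist",b["xy"],z,s),4))
E
```

```text
clock: 2.2
ee_pos: [0.5286, 0.0522, 0.2492]
orientation: [-0.0, 0.707, 0.707, -0.0]
wrist_force: [-0.0, 0.3, -0.6]
width: 0.0599
grip_force: 0.0
t 2.2 p [0.5286 0.0522 0.2492] yaw 90.01 zt [-0.001  0.001 -1.   ] F [-0.   0.3 -0.6] w 0.0599 g 0.0
mouth 0.57 [283.   81.7] [0.567  0.1738 0.027 ]
tunnel_end 0.77 [281.1  77.8] [0.565  0.1796 0.02  ]
cassette_nose 0.77 [246.2 259.7] [ 0.5176 -0.0862  0.005 ]
```

View pics/w1.png

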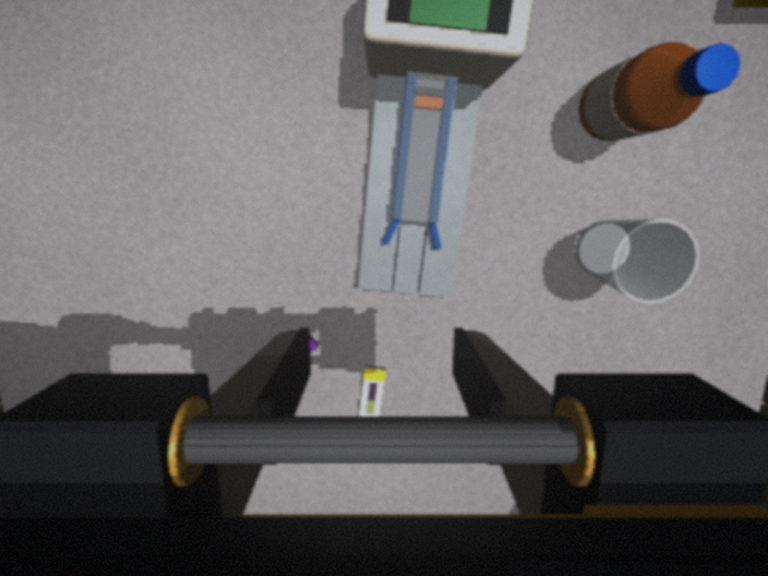

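The wrist view shows the yellow nose at (375,372), facing the reader. The ledge front runs (360,291) to (442,297), and the guide wall ends are at (385,244) and (438,248). The pad shows orange at (428,102). Next I'll go closer over the mouth.

```bash
python3 -m pendant '0 0 0 5 15 60 60; 0 0 0 10 25 110 60; 0 0 0 10 25 110 60; 0 0 0 10 25 110 60;0 0 0 10 25 110 60'; python3 - <<'E'
from h import *
st()
s=arm.read_state();im=arm.get_image("wrist");cv2.imwrite("pics/w2r.png",im[:,:,::-1])
cv2.imwrite("pics/w2.png",cv2.resize(im[:,:,::-1],(768,576),interpolation=cv2.INTER_CUBIC))
import json;json.dump({k:np.array(s[k]).tolist() for k in("ee_pos","orientation")},open("s2.json","w"))
E
```

```text
clock: 3.08
ee_pos: [0.5557, 0.0614, 0.1425]
orientation: [0.002, 0.707, 0.707, 0.002]
wrist_force: [-0.2, 0.9, 0.3]
width: 0.06
grip_force: 0.0
t 3.075 p [0.5557 0.0614 0.1425] yaw 90.01 zt [ 0.005 -0.001 -1.   ] F [-0.2  0.9  0.3] w 0.06 g 0.0
```

View pics/w2.png

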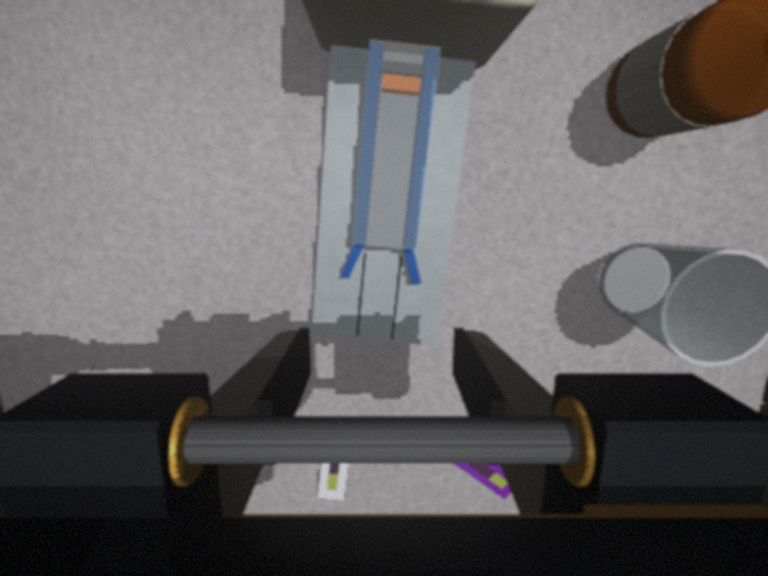

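The closer wrist view shows the ledge front corners at (312,336) and (437,343), the black lines running (366,252)→(359,335) and (401,255)→(394,338), and the guide wall ends at (346,277) and (415,283). I'll fit the reader pose to these points.

```bash
python3 - <<'E'
from h import *
import json
s=json.load(open("s2.json"))
pts={"fl":((312,336),.02),"fr":((437,343),.02),"bl":((330,47),.02),"br":((474,64),.02),"l1a":((366,252),.02),"l1b":((359,335),.02),"l2a":((401,255),.02),"l2b":((394,338),.02),"gl":((346,277),.032),"gr":((415,283),.032),"roofL":((358,246),.037),"roofR":((415,250),.037),
"c1":((318,497),.01),"c2":((343,499),.01),"wallLfar":((374,42),.037),"wallRfar":((434,48),.037)}
P={}
for k,(p,z) in pts.items():
    P[k]=ray("wrist",(np.array(p)+.5)/1.5-.5,z,s); print(k,np.round(P[k]*1000,1))
def ang(a,b): d=P[b]-P[a];return np.degrees(np.arctan2(d[1],d[0]))
for a,b in [("fl","bl"),("fr","br"),("l1b","l1a"),("l2b","l2a"),("roofL","wallLfar"),("roofR","wallRfar")]: print(a,b,ang(a,b).round(2),np.linalg.norm(P[a]-P[b]).round(4))
for a,b in [("fl","fr"),("gl","gr"),("roofL","roofR")]: print(a,b,ang(a,b).round(2)+90,np.linalg.norm(P[a]-P[b]).round(4))
E
```

```text
fl [507.9  24.9  20. ]
fr [597.9  19.4  20. ]
bl [526.  212.4  20. ]
br [615.2 203.1  20. ]
l1a [547.2  85.5  20. ]
l1b [541.7  25.6  20. ]
l2a [571.2  83.5  20. ]
l2b [566.9  23.3  20. ]
gl [534.1  70.5  32. ]
gr [580.2  66.4  32. ]
roofL [542.6  91.8  37. ]
roofR [579.3  89.2  37. ]
c1 [ 506.  -117.6   10. ]
c2 [ 526.5 -119.6   10. ]
wallLfar [553.2 210.1  37. ]
wallRfar [588.1 207.1  37. ]
fl bl 84.51 0.1884
fr br 84.63 0.1844
l1b l1a 84.78 0.0602
l2b l2a 85.88 0.0603
roofL wallLfar 84.85 0.1188
roofR wallRfar 85.75 0.1182
fl fr 86.56 0.0902
gl gr 84.91 0.0463
roofL roofR 85.98 0.0368
```

Every fit agrees with the given sizes: base 90 mm wide, tunnel 118 mm long, yaw about 85.0°, mouth at about (559.8, 91.2) mm. Next I go over the cassette.

```bash
python3 -m pendant '0 0 0.087 -60 -14 10 60; 0 0 0.087 -120 -28 25 60; 0 0 0.087 -161 -38 42 60; 0 0 0.087 -161 -38 42 60; 0 0 0.087 -161 -38 42 60;0 0 0.087 -161 -38 42 60'; python3 - <<'E'
from h import *
st()
s=arm.read_state();im=arm.get_image("wrist")
cv2.imwrite("pics/w3.png",cv2.resize(im[:,:,::-1],(768,576),interpolation=cv2.INTER_CUBIC))
import json;json.dump({k:np.array(s[k]).tolist() for k in("ee_pos","orientation")},open("s3.json","w"))
E
```

```text
clock: 3.88
ee_pos: [0.5169, -0.0986, 0.0985]
orientation: [0.001, 0.737, 0.676, 0.0]
wrist_force: [-0.2, 0.1, 0.2]
width: 0.0604
grip_force: 0.0
t 3.875 p [ 0.5169 -0.0986  0.0985] yaw 85.1 zt [ 0.002 -0.001 -1.   ] F [-0.2  0.1  0.2] w 0.0604 g 0.0
```

View pics/w3.png

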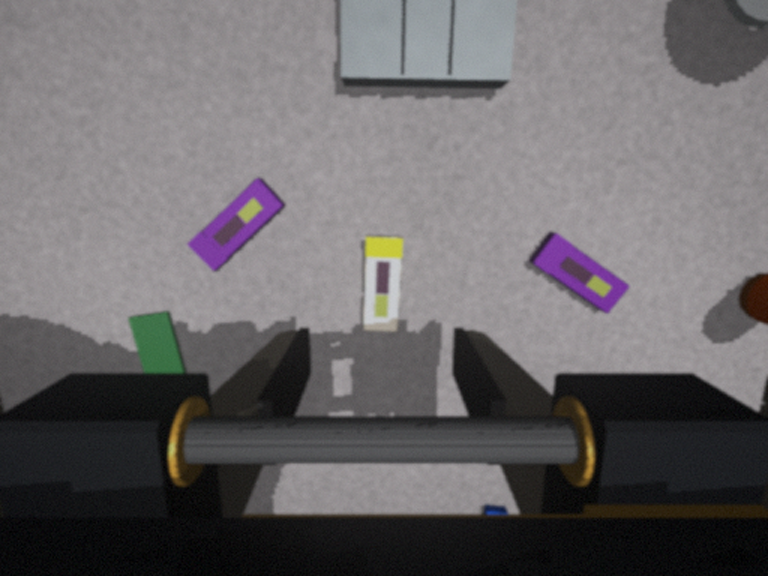

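The cassette lies straight under the gripper: nose top corners at (366,238) and (403,238), rear corners at (362,329) and (398,330). The reader's front edge is level at row 80, which confirms the 85° yaw.

```bash
python3 - <<'E'
from h import *
import json
s=json.load(open("s3.json"))
P=[ray("wrist",(np.array(p)+.5)/1.5-.5,z,s) for p,z in [((366,238),.01),((403,238),.01),((362,329),.01),((398,330),.01),((340,78),.02),((514,80),.02)]]
for p in P: print(np.round(p*1000,1))
n=(P[0]+P[1])/2;r=(P[2]+P[3])/2;d=n-r;c=(n+r)/2
print("len",np.linalg.norm(d),np.linalg.norm(P[0]-P[1]),"yaw",np.degrees(np.arctan2(d[1],d[0])),"c",c)
f=P[5]-P[4];print("front",(P[4]+P[5])/2,90+np.degrees(np.arctan2(f[1],f[0])))
y=np.degrees(np.arctan2(d[1],d[0]));u=d/np.linalg.norm(d)
g=c-.016*u;g[2]=.003;go(g,y)
E
```

```text
[512.5 -60.5  10. ]
[534.7 -62.4  10. ]
[ 504.6 -117.5   10. ]
[ 527.3 -120.1   10. ]
[507.   26.2  20. ]
[599.2  17.5  20. ]
len 0.05785180295570977 0.02225158789003468 yaw 82.42702311101198 c [ 0.51975545 -0.09010795  0.01      ]
front [0.55312671 0.02184314 0.02      ] 84.559988915911
turn [0.002 0.    0.047] shift [-7.3  1.3 95.3]
```

```bash
python3 -m pendant '0.002 0 0.047 -7 1 40 50; 0.002 0 0.047 -7 1 75 50; 0.002 0 0.047 -7 1 90 50; 0.002 0 0.047 -7 1 95 50; 0.002 0 0.047 -7 1 95 50; 0.002 0 0.047 -7 1 95 30;0.002 0 0.047 -7 1 95 10;0.002 0 0.047 -7 1 95 10'; python3 -c "
from h import *
st()"
```

```text
clock: 4.92
ee_pos: [0.5167, -0.1066, 0.0029]
orientation: [-0.0, 0.753, 0.658, -0.001]
wrist_force: [-0.5, 0.5, -0.4]
width: 0.022
grip_force: 0.5
t 4.925 p [ 0.5167 -0.1066  0.0029] yaw 82.32 zt [-0.001 -0.    -1.   ] F [-0.5  0.5 -0.4] w 0.022 g 0.5
```

```bash
python3 -m pendant '0 0 0 0 0 0 10; 0 0 0 0 0 -30 10; 0 0 0 0 0 -60 10; 0 0 0 0 0 -60 10; 0 0 0 0 0 -60 10'; python3 - <<'E'
from h import *
st();go([.5552,.0384,.06],85)
s=arm.read_state();im=arm.get_image("wrist")
cv2.imwrite("pics/w4.png",cv2.resize(im[:,:,::-1],(768,576),interpolation=cv2.INTER_CUBIC))
import json;json.dump({k:np.array(s[k]).tolist() for k in("ee_pos","orientation")},open("s4.json","w"))
E
```

```text
clock: 5.55
ee_pos: [0.5158, -0.1062, 0.0613]
orientation: [-0.001, 0.753, 0.658, -0.001]
wrist_force: [-0.4, -0.3, -1.0]
width: 0.0217
grip_force: 30.0
t 5.55 p [ 0.5158 -0.1062  0.0613] yaw 82.32 zt [-0.003  0.001 -1.   ] F [-0.4 -0.3 -1. ] w 0.0217 g 30.0
turn [-0.004 -0.    -0.047] shift [148.6  19.8   1.3]
```

View pics/w4.png

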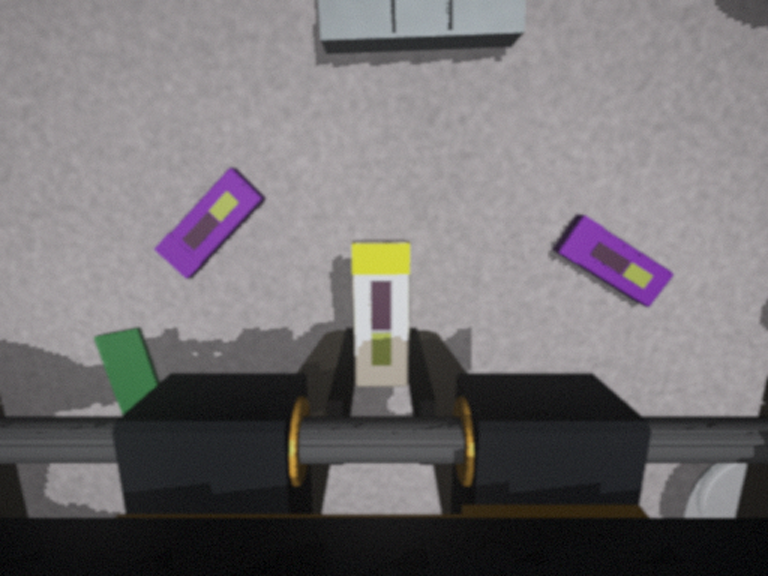

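The cassette is held straight: nose top edge at row 242 from column 352 to 410, rear at row 385. I'll measure its in-hand offset while moving to the ledge.

```bash
python3 -m pendant '0 0 -0.047 50 7 0 10; 0 0 -0.047 100 13 0 10; 0 0 -0.047 149 20 0 10; 0 0 -0.047 149 20 0 10; 0 0 -0.047 149 20 0 10;0 0 -0.047 149 20 0 10'; python3 - <<'E'
from h import *
import json
s=json.load(open("s4.json"));q=s["orientation"];Ri=R.from_quat([q[1],q[2],q[3],q[0]]).inv()
for p in [(352,242),(410,242),(356,386),(408,386)]:
    print(np.round(1000*Ri.apply(ray("wrist",(np.array(p)+.5)/1.5-.5,s["ee_pos"][2]+.007,s)-s["ee_pos"]),1))
st();go([.5552,.0384,.0245],85)
E
```

```text
clock: 6.35
ee_pos: [0.5557, 0.0374, 0.0618]
orientation: [-0.001, 0.738, 0.675, -0.001]
wrist_force: [-0.9, 0.2, -0.8]
width: 0.0216
grip_force: 30.0
[46.5 -9.8 -6.9]
[46.5 12.2 -7. ]
[-13.   -9.1  -7. ]
[-12.9  12.4  -7. ]
t 6.35 p [0.5557 0.0374 0.0618] yaw 84.93 zt [-0.003  0.    -1.   ] F [-0.9  0.2 -0.8] w 0.0216 g 30.0
turn [-0.003  0.    -0.001] shift [ 1.  -0.5 37.3]
```

```bash
python3 -m pendant '0 0 0 1 -2 20 10; 0 0 0 1 -2 33 10; 0 0 0 1 -2 37 10; 0 0 0 1 -2 37 10; 0 0 0 1 -2 37 10'; python3 - <<'E'
from h import *
s=arm.read_state();im=arm.get_image("wrist")
cv2.imwrite("pics/w5.png",cv2.resize(im[30:330,156:356,::-1],(600,600)[:2] and (400*3//2,600),interpolation=cv2.INTER_CUBIC)[:600])
import json;json.dump({k:np.array(s[k]).tolist() for k in("ee_pos","orientation")},open("s5.json","w"))
st()
E
```

```text
clock: 6.98
ee_pos: [0.5549, 0.0395, 0.026]
orientation: [-0.0, 0.737, 0.676, -0.0]
wrist_force: [-0.2, 0.4, 0.1]
width: 0.0214
grip_force: 30.0
t 7.025 p [0.5549 0.0395 0.026 ] yaw 85.01 zt [-0.001  0.    -1.   ] F [ 0.2  0.3 -0.5] w 0.0212 g 30.0
```

View pics/w5.png

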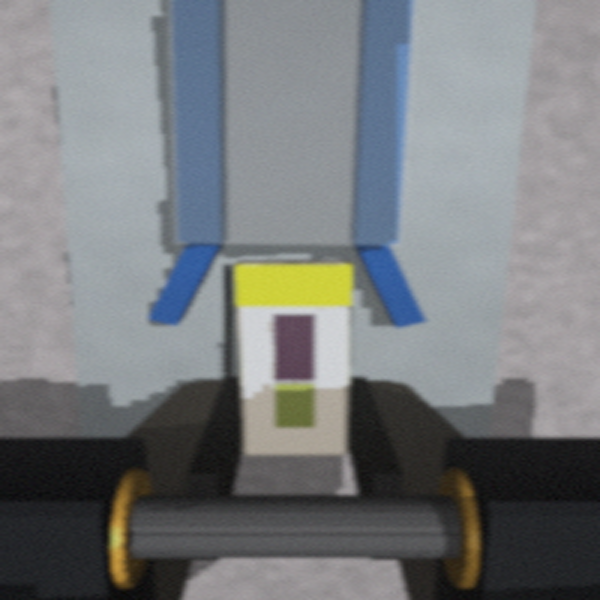

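The crop shows the yellow nose, centred at column 293, in the funnel just before the mouth, whose walls centre at column 289. That puts it about 0.8 mm too far right. I'll correct that, lower it and slide it in.

```bash
python3 -m pendant '0 0 0 0 -0.8 1.5 10; 0 0 0 0 -0.8 2.5 10; 0 0 0 3 -0.8 2.5 10; 0 0 0 6 -0.8 2.5 10; 0 0 0 9 -0.8 2.5 10; 0 0 0 12 -0.8 2.5 10; 0 0 0 12 -0.8 2.5 10; 0 0 0 12 -0.8 2.5 10'; python3 - <<'E'
from h import *
st()
E
```

```text
clock: 8.02
ee_pos: [0.5545, 0.0518, 0.0229]
orientation: [-0.001, 0.737, 0.676, -0.001]
wrist_force: [-0.1, 0.6, 0.4]
width: 0.0212
grip_force: 30.0
t 8.025 p [0.5545 0.0518 0.0229] yaw 85.02 zt [-0.002  0.    -1.   ] F [-0.1  0.6  0.4] w 0.0212 g 30.0
```

```bash
python3 -m pendant '0 0 0 0 0 0.6 10; 0 0 0 0 0 0.6 10; 0 0 0 0 0 0.6 28; 0 0 0 0 0 0.6 45; 0 0 0 0 0 0.6 45; 0 0 0 0 0 -10 45; 0 0 0 0 0 -40 45; 0 0 0 -30 0 -80 45'; python3 - <<'E'
from h import *
st()
s=arm.read_state();im=arm.get_image("wrist")
cv2.imwrite("pics/w6r.png",im[:,:,::-1])
cv2.imwrite("pics/w6.png",cv2.resize(im[:,:,::-1],(768,576),interpolation=cv2.INTER_CUBIC))
import json;json.dump({k:np.array(s[k]).tolist() for k in("ee_pos","orientation")},open("s6.json","w"))
for l,z in [("stick",.02),("stick_tip",.004)]:
    for b in arm.boxes_of("top",l)[:4]: print(l,np.round(b["conf"],2),np.round(b["xy"],1),np.round(ray("top",b["xy"],z),3))
E
```

```text
clock: 9.02
ee_pos: [0.5513, 0.0228, 0.1036]
orientation: [-0.001, 0.736, 0.677, -0.001]
wrist_force: [1.2, -0.3, -0.2]
width: 0.0447
grip_force: 0.0
t 9.025 p [0.5513 0.0228 0.1036] yaw 85.16 zt [-0.004  0.001 -1.   ] F [ 1.2 -0.3 -0.2] w 0.0447 g 0.0
stick 0.81 [403.6 220.2] [ 0.429 -0.419  0.02 ]
stick 0.63 [366.4 279.4] [ 0.252 -0.291  0.02 ]
stick 0.55 [374.8 174.3] [ 0.576 -0.339  0.02 ]
stick_tip 0.61 [368.2 283.1] [ 0.239 -0.3    0.004]
stick_tip 0.57 [405.3 224.3] [ 0.416 -0.43   0.004]
stick_tip 0.54 [379.2 176.1] [ 0.573 -0.358  0.004]
```

View pics/w6.png

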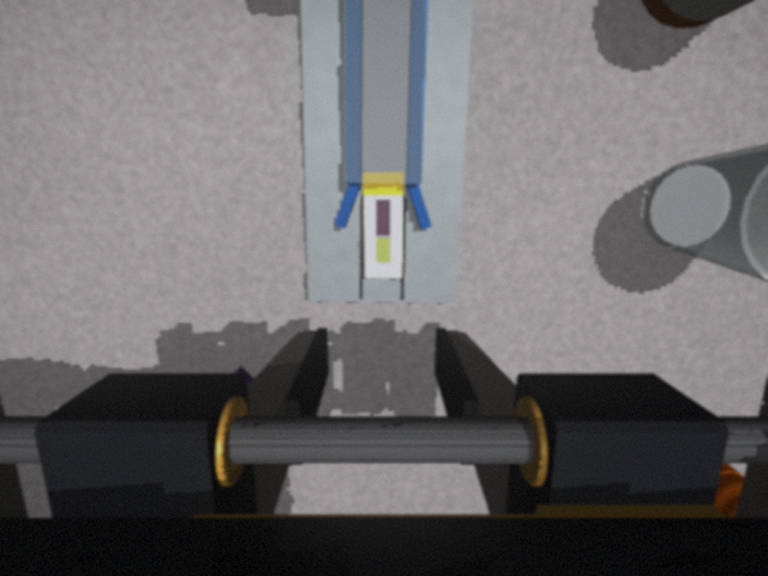

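The cassette lies flat on the ledge with its nose under the roof edge at (384,183). Next I go to the blue stick.

```bash
python3 -m pendant '0 0 0 -55 2 -10 70; 0 0 0 -110 3 -20 70; 0 0 0 -165 4 -30 70; 0 0 0 -220 6 -40 70; 0 0 0 -275 8 -40 70; 0 0 0 -350 -10 -40 70; 0 0 0 -350 -10 -40 70; 0 0 0 -350 -10 -40 70'; python3 - <<'E'
from h import *
st()
s=arm.read_state();im=arm.get_image("wrist")
cv2.imwrite("pics/w7.png",cv2.resize(im[:,:,::-1],(768,576),interpolation=cv2.INTER_CUBIC))
import json;json.dump({k:np.array(s[k]).tolist() for k in("ee_pos","orientation")},open("s7.json","w"))
E
```

```text
clock: 10.18
ee_pos: [0.5113, -0.3255, 0.1418]
orientation: [-0.002, 0.738, 0.675, -0.0]
wrist_force: [0.7, 1.0, 0.8]
width: 0.0697
grip_force: 0.0
t 10.175 p [ 0.5113 -0.3255  0.1418] yaw 84.94 zt [-0.003  0.002 -1.   ] F [0.7 1.  0.8] w 0.0697 g 0.0
```

View pics/w7.png

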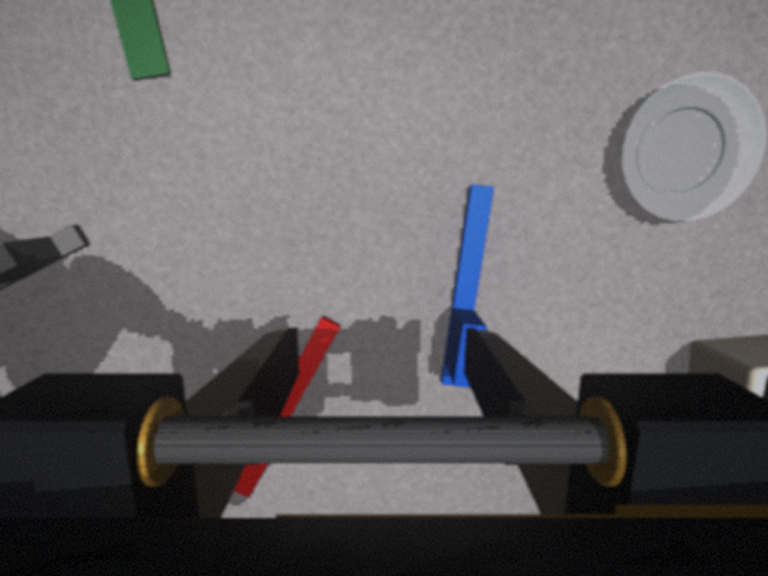

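The blue stick's bar runs from its tip top corners, (471,185) and (494,186), to its left rear corner at (442,384). The handle's left top corner is at (460,325). The red stick is at left, (330,325) to (240,495).

```bash
python3 - <<'E'
from h import *
import json
s=json.load(open("s7.json"))
P=[ray("wrist",(np.array(p)+.5)/1.5-.5,z,s) for p,z in [((471,185),.008),((494,186),.008),((442,384),.008),((460,326),.048),((456,307),.008),((477,307),.008),((330,320),.008),((240,495),.008)]]
for p in P: print(np.round(p*1000,1))
d=P[2]-P[0];print(np.linalg.norm(d));u=-d/np.linalg.norm(d);y=np.degrees(np.arctan2(u[1],u[0]))
t=(P[0]+P[1])/2;o=t-.110*u;print("yaw",y,"o",o)
o2=P[3]-u*.022+np.array([u[1],-u[0],0])*.008;print("o from handle",o2)
go([o[0],o[1],.15],y)
E
```

```text
[ 579.7 -262.     8. ]
[ 595.4 -264.1    8. ]
[ 551.8 -408.1    8. ]
[ 561.2 -349.3   48. ]
[ 565.3 -347.9    8. ]
[ 580.7 -349.2    8. ]
[ 472.  -349.8    8. ]
[ 381.  -492.6    8. ]
0.14873605863233816
yaw 79.18755771907762 o [ 0.5668745  -0.37111058  0.008     ]
o from handle [ 0.5649366  -0.37240875  0.048     ]
turn [-0.003 -0.002  0.102] shift [-41.6  58.9  -8.3]
```

```bash
python3 -m pendant '0 0 0.1 -21 30 -4 45; 0 0 0.1 -41 59 -8 45; 0 0 0.1 -41 59 -8 45; 0 0 0.1 -41 59 -8 45'; python3 - <<'E'
from h import *
st();go([.5667,-.3715,.004],79.2)
s=arm.read_state();im=arm.get_image("wrist")
cv2.imwrite("pics/w8.png",cv2.resize(im[:,:,::-1],(768,576),interpolation=cv2.INTER_CUBIC))
import json;json.dump({k:np.array(s[k]).tolist() for k in("ee_pos","orientation")},open("s8.json","w"))
E
```

```text
clock: 10.72
ee_pos: [0.5671, -0.3698, 0.1502]
orientation: [-0.002, 0.769, 0.639, -0.001]
wrist_force: [0.3, -0.4, -0.5]
width: 0.0448
grip_force: 0.0
t 10.725 p [ 0.5671 -0.3698  0.1502] yaw 79.4 zt [-0.003  0.002 -1.   ] F [ 0.3 -0.4 -0.5] w 0.0448 g 0.0
turn [-0.003 -0.001  0.003] shift [ -1.8   0.4 146.2]
```

View pics/w8.png

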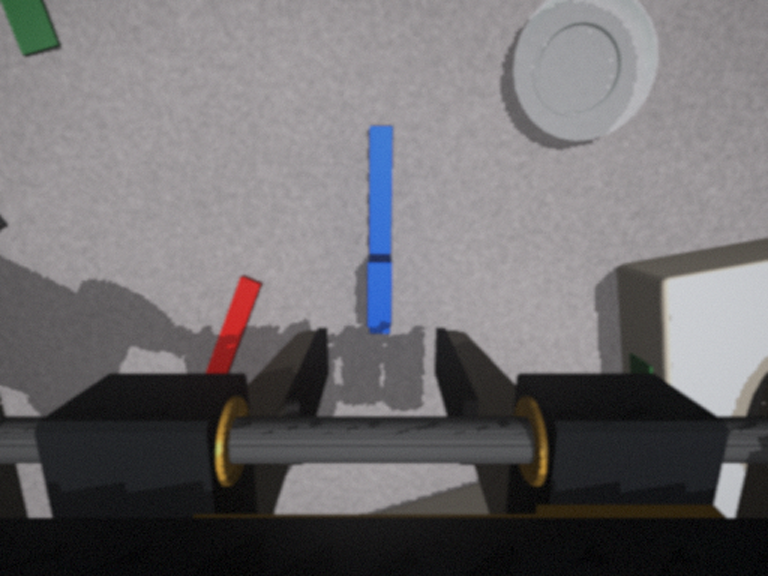

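The stick stands straight under the open fingers, at column 381, between tip row 126 and handle rear row 332. Nothing is in the way of the descent.

```bash
python3 -m pendant '0 0 0.003 -2 0 50 45; 0 0 0.003 -2 0 100 45; 0 0 0.003 -2 0 130 45; 0 0 0.003 -2 0 145 45; 0 0 0.003 -2 0 146 45; 0 0 0.003 -2 0 146 25;0 0 0.003 -2 0 146 8;0 0 0.003 -2 0 146 8'; python3 -c "
from h import *
st()"; python3 -m pendant '0 0 0 0 0 0 8; 0 0 0 0 0 0 8; 0 0 0 0 0 -20 8; 0 0 0 0 0 -60 8; 0 0 0 0 0 -60 8'; python3 - <<'E'
from h import *
st()
s=arm.read_state();im=arm.get_image("wrist")
cv2.imwrite("pics/w9.png",cv2.resize(im[:,:,::-1],(768,576),interpolation=cv2.INTER_CUBIC))
import json;json.dump({k:np.array(s[k]).tolist() for k in("ee_pos","orientation")},open("s9.json","w"))
b=np.array([.0872,.9962,0]);m=np.array([.5598,.0912,0])
g=m-.15*b;g[2]=.07;go(g,85)
E
```

```text
clock: 11.78
ee_pos: [0.5667, -0.3744, 0.0059]
orientation: [-0.0, 0.771, 0.637, -0.001]
wrist_force: [-1.2, -0.9, 0.8]
width: 0.0169
grip_force: 0.5
t 11.775 p [ 0.5667 -0.3744  0.0059] yaw 79.12 zt [-0.001 -0.001 -1.   ] F [-1.2 -0.9  0.8] w 0.0169 g 0.5
clock: 12.4
ee_pos: [0.569, -0.3762, 0.0698]
orientation: [0.004, 0.771, 0.637, -0.0]
wrist_force: [0.2, -0.1, -1.0]
width: 0.0159
grip_force: 30.0
t 12.4 p [ 0.569  -0.3762  0.0698] yaw 79.11 zt [ 0.004 -0.006 -1.   ] F [ 0.2 -0.1 -1. ] w 0.0159 g 30.0
turn [ 0.002  0.003 -0.103] shift [307.1 -80.4  -3.7]
```

View pics/w9.png

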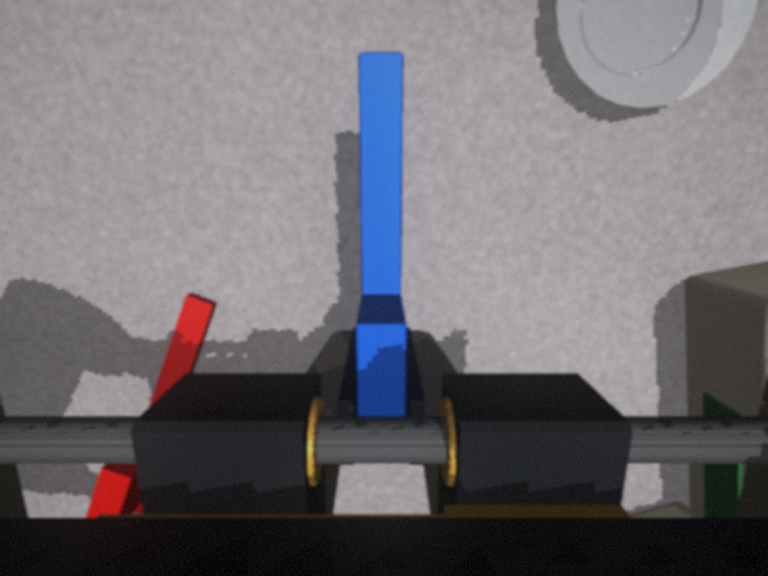

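The stick is held straight, with its tip top edge at row 53 spanning columns 359–403 and the bar aligned with the tool. Next I work out the tip offset and carry the stick to the ledge approach.

```bash
python3 -m pendant '0 0 -0.103 55 -14 -2 8; 0 0 -0.103 110 -28 -4 8; 0 0 -0.103 165 -43 -4 8; 0 0 -0.103 220 -58 -4 8; 0 0 -0.103 265 -70 -4 8; 0 0 -0.103 285 -80 -4 8; 0 0 -0.103 285 -80 -4 8; 0 0 -0.103 285 -80 -4 8';  python3 - <<'E'
from h import *
import json
s=json.load(open("s9.json"));q=s["orientation"];Ri=R.from_quat([q[1],q[2],q[3],q[0]]).inv()
for p in [(359,53),(403,53),(361,294),(402,294)]:
    print(np.round(1000*Ri.apply(ray("wrist",(np.array(p)+.5)/1.5-.5,s["ee_pos"][2]+.002,s)-s["ee_pos"]),1))
st()
s=arm.read_state();im=arm.get_image("wrist")
cv2.imwrite("pics/w10.png",cv2.resize(im[:260,110:400,::-1],(669,600),interpolation=cv2.INTER_CUBIC))
json.dump({k:np.array(s[k]).tolist() for k in("ee_pos","orientation")},open("s10.json","w"))
b=np.array([.0872,.9962,0]);n=np.array([.9962,-.0872,0]);m=np.array([.5598,.0912,0])
p=np.array(s["ee_pos"])-m;print("reader coords",p@b,p@n)
g=m-.172*b-.0013*n;g[2]=.029;go(g,85)
E
```

```text
clock: 13.45
ee_pos: [0.542, -0.0804, 0.0688]
orientation: [-0.0, 0.738, 0.675, -0.001]
wrist_force: [-0.5, 0.1, -1.2]
width: 0.0158
grip_force: 30.0
[112.9  -6.6  -2.6]
[112.9   9.   -2.5]
[25.  -6.8 -2.2]
[25.   9.7 -2.1]
t 13.45 p [ 0.542  -0.0804  0.0688] yaw 84.96 zt [-0.002 -0.    -1.   ] F [-0.5  0.1 -1.2] w 0.0158 g 30.0
reader coords -0.17246824981742473 -0.0028201525000941365
turn [-0.002  0.    -0.001] shift [ 0.7  1.5 39.9]
```

```bash
cat > c.py <<'E'
# prints reader coords of TCP and the axial force; exit 1 once force exceeds argv[1]
import sys
from h import *
s=arm.read_state();b=np.array([.0872,.9962,0]);n=np.array([.9962,-.0872,0]);p=np.array(s["ee_pos"])-[.5598,.0912,0]
F=np.array(s["wrist_force"]);f=-F@b
print("t %.2f x %.2f lat %.2f z %.2f push %.2f side %.2f Fz %.2f g %.1f"%(s["clock"],p@b*1e3,p@n*1e3,p[2]*1e3,f,F@n,F[2],s["grip_force"]))
sys.exit(f>float(sys.argv[1]))
E
python3 -m pendant '0 0 0 -6 1.4 20 8; 0 0 0 -6 1.4 35 8; 0 0 0 -6 1.4 40 8; 0 0 0 -6 1.4 41 8; 0 0 0 -6 1.4 41 8'; python3 c.py 3; python3 - <<'E'
from h import *
import json
s=json.load(open("s2.json"))
b=np.array([.0872,.9962,0]);m=np.array([.5598,.0912,0])
for p,z in [((401,93),.02),((401,93),.032),((401,88),.032),((403,74),.032)]:
    print(p,z,(ray("wrist",(np.array(p)+.5)/1.5-.5,z,s)-m)@b)
im=arm.get_image("wrist")
cv2.imwrite("pics/w10.png",cv2.resize(im[:260,110:400,::-1],(669,600),interpolation=cv2.INTER_CUBIC))
E
```

```text
clock: 14.12
ee_pos: [0.5429, -0.0852, 0.0284]
orientation: [-0.0, 0.737, 0.676, -0.0]
wrist_force: [-0.0, 0.3, -1.8]
width: 0.016
grip_force: 30.0
t 14.12 x -177.17 lat -1.43 z 28.35 push -0.30 side -0.03 Fz -1.77 g 30.0
(401, 93) 0.02 0.09574907615097122
(401, 93) 0.032 0.09328994231226538
(401, 88) 0.032 0.09606398481131499
(403, 74) 0.032 0.10386397990396055False
```

View pics/w10.png

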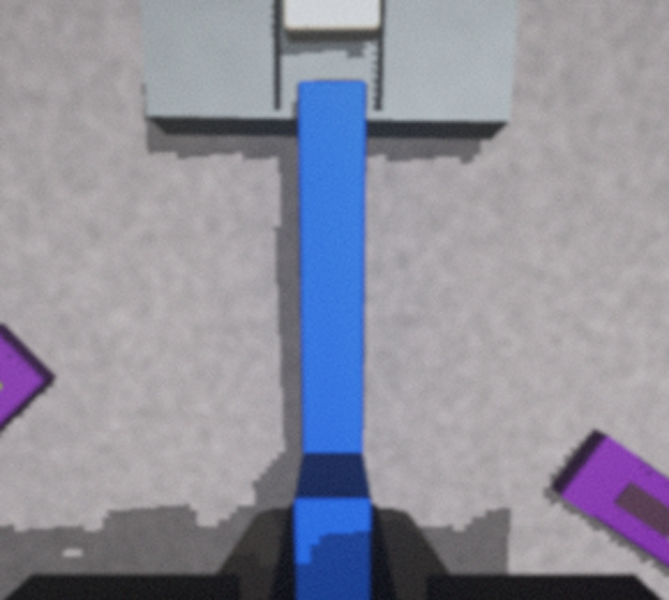

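The crop shows the stick tip at row 80, centred behind the cassette's rear at row 33, on the ledge. The pad face should be about 94 mm past the mouth. That is my 12th picture, two over the limit of 10, so from here I work by numbers only. I'll feed up to the earliest possible contact first.

```bash
python3 -m pendant '0 0 0 5 0 1 8; 0 0 0 9 0 1 8; 0 0 0 13 0 1 8; 0 0 0 20 0 1 8; 0 0 0 27 0 1 8; 0 0 0 34 0 1 8; 0 0 0 41 0 1 8; 0 0 0 48 0 1 8' >/dev/null; python3 c.py 2 && python3 -m pendant '0 0 0 4 0 0 8; 0 0 0 8 0 0 8; 0 0 0 12 0 0 8; 0 0 0 15 0 0 8; 0 0 0 15 0 0 8' >/dev/null; python3 c.py 2
```

```text
t 15.18 x -128.59 lat -1.87 z 26.88 push -0.74 side -0.22 Fz -0.47 g 30.0
t 15.18 x -128.59 lat -1.87 z 26.88 push -0.74 side -0.22 Fz -0.47 g 30.0False
False
```

```bash
sed -i 's/sys.exit(f>/sys.exit(int(f>/; s/argv\[1\]))$/argv[1])))/' c.py
python3 -m pendant '0 0 0 4 0.3 0 8; 0 0 0 8 0.3 0 8; 0 0 0 12 0.3 0 8; 0 0 0 15 0.3 0 8; 0 0 0 15 0.3 0 8' >/dev/null; python3 c.py 2 && python3 -m pendant '0 0 0 2 0 0 8; 0 0 0 4 0 0 8; 0 0 0 6 0 0 8; 0 0 0 7 0 0 8; 0 0 0 7 0 0 8' >/dev/null; python3 c.py 2 
```

```text
t 15.80 x -113.88 lat -1.64 z 26.83 push -0.01 side -0.14 Fz -0.68 g 30.0
t 16.43 x -106.99 lat -1.57 z 26.89 push 0.43 side 0.14 Fz -0.80 g 30.0
```

```bash
python3 -m pendant '0 0 0 1 0 0 8; 0 0 0 2 0 0 8; 0 0 0 3 0 0 8; 0 0 0 3 0 0 8' >/dev/null; python3 c.py 2 && python3 -m pendant '0 0 0 1 0 0 8; 0 0 0 2 0 0 8; 0 0 0 3 0 0 8; 0 0 0 3 0 0 8' >/dev/null; python3 c.py 2 && python3 -m pendant '0 0 0 1 0 0 8; 0 0 0 2 0 0 8; 0 0 0 3 0 0 8; 0 0 0 3 0 0 8' >/dev/null; python3 c.py 2 && python3 -m pendant '0 0 0 1 0 0 8; 0 0 0 2 0 0 8; 0 0 0 3 0 0 8; 0 0 0 3 0 0 8' >/dev/null; python3 c.py 2 && python3 -m pendant '0 0 0 1 0 0 8; 0 0 0 2 0 0 8; 0 0 0 3 0 0 8; 0 0 0 3 0 0 8' >/dev/null; python3 c.py 2
```

```text
t 16.93 x -104.00 lat -1.58 z 26.90 push -0.41 side 0.04 Fz -0.72 g 30.0
t 17.43 x -100.99 lat -1.61 z 26.87 push 0.35 side 0.26 Fz -1.75 g 30.0
t 17.93 x -97.96 lat -1.61 z 26.87 push -0.35 side 0.10 Fz -1.37 g 30.0
t 18.43 x -94.99 lat -1.61 z 26.85 push 0.69 side 0.24 Fz -0.58 g 30.0
t 18.93 x -91.98 lat -1.60 z 26.87 push -0.87 side -0.18 Fz -0.93 g 30.0
```

Now in 1 mm gated steps.

```bash
python3 -m pendant '0 0 0 0.5 0 0 8; 0 0 0 1 0 0 8' >/dev/null; python3 c.py 2 && python3 -m pendant '0 0 0 0.5 0 0 8; 0 0 0 1 0 0 8' >/dev/null; python3 c.py 2 && python3 -m pendant '0 0 0 0.5 0 0 8; 0 0 0 1 0 0 8' >/dev/null; python3 c.py 2 && python3 -m pendant '0 0 0 0.5 0 0 8; 0 0 0 1 0 0 8' >/dev/null; python3 c.py 2 && python3 -m pendant '0 0 0 0.5 0 0 8; 0 0 0 1 0 0 8' >/dev/null; python3 c.py 2 && python3 -m pendant '0 0 0 0.5 0 0 8; 0 0 0 1 0 0 8' >/dev/null; python3 c.py 2 && python3 -m pendant '0 0 0 0.5 0 0 8; 0 0 0 1 0 0 8' >/dev/null; python3 c.py 2 && python3 -m pendant '0 0 0 0.5 0 0 8; 0 0 0 1 0 0 8' >/dev/null; python3 c.py 2 && python3 -m pendant '0 0 0 0.5 0 0 8; 0 0 0 1 0 0 8' >/dev/null; python3 c.py 2
```

```text
t 19.18 x -91.09 lat -1.58 z 26.89 push 0.25 side 0.19 Fz -0.02 g 30.0
t 19.43 x -90.05 lat -1.59 z 26.87 push -0.63 side -0.01 Fz -0.68 g 30.0
t 19.68 x -89.07 lat -1.59 z 26.87 push -0.04 side 0.90 Fz -1.58 g 30.0
t 19.93 x -88.07 lat -1.61 z 26.86 push 0.32 side -0.27 Fz -1.01 g 30.0
t 20.18 x -87.05 lat -1.60 z 26.86 push 1.33 side -0.32 Fz -0.25 g 30.0
t 20.43 x -86.05 lat -1.59 z 26.88 push 0.71 side -0.39 Fz -1.22 g 30.0
t 20.68 x -85.05 lat -1.60 z 26.86 push -0.23 side 0.15 Fz -1.38 g 30.0
t 20.93 x -84.07 lat -1.59 z 26.87 push 0.80 side 0.18 Fz -1.35 g 30.0
t 21.18 x -83.05 lat -1.59 z 26.87 push 0.82 side -0.03 Fz -1.64 g 30.0
```

```bash
python3 -m pendant '0 0 0 0.5 0 0 8; 0 0 0 1 0 0 8' >/dev/null; python3 c.py 2.5 && python3 -m pendant '0 0 0 0.5 0 0 8; 0 0 0 1 0 0 8' >/dev/null; python3 c.py 2.5 && python3 -m pendant '0 0 0 0.5 0 0 8; 0 0 0 1 0 0 8' >/dev/null; python3 c.py 2.5 && python3 -m pendant '0 0 0 0.5 0 0 8; 0 0 0 1 0 0 8' >/dev/null; python3 c.py 2.5 && python3 -m pendant '0 0 0 0.5 0 0 8; 0 0 0 1 0 0 8' >/dev/null; python3 c.py 2.5 && python3 -m pendant '0 0 0 0.5 0 0 8; 0 0 0 1 0 0 8' >/dev/null; python3 c.py 2.5 && python3 -m pendant '0 0 0 0.5 0 0 8; 0 0 0 1 0 0 8' >/dev/null; python3 c.py 2.5 && python3 -m pendant '0 0 0 0.5 0 0 8; 0 0 0 1 0 0 8' >/dev/null; python3 c.py 2.5 && python3 -m pendant '0 0 0 0.5 0 0 8; 0 0 0 1 0 0 8' >/dev/null; python3 c.py 2.5
```

```text
t 21.43 x -82.03 lat -1.60 z 26.88 push 1.15 side -0.19 Fz -0.36 g 30.0
t 21.68 x -81.07 lat -1.59 z 26.88 push -0.61 side 0.13 Fz -0.32 g 30.0
t 21.93 x -80.08 lat -1.60 z 26.87 push -0.10 side -0.39 Fz -0.78 g 30.0
t 22.18 x -79.07 lat -1.61 z 26.87 push -0.80 side -0.11 Fz -1.15 g 30.0
t 22.43 x -78.51 lat -1.47 z 27.02 push 2.34 side -0.33 Fz 0.40 g 30.0
t 22.68 x -78.03 lat -1.38 z 27.09 push 6.53 side -0.22 Fz 0.92 g 30.0
t 22.68 x -78.03 lat -1.38 z 27.09 push 6.53 side -0.22 Fz 0.92 g 30.0
t 22.68 x -78.03 lat -1.38 z 27.09 push 6.53 side -0.22 Fz 0.92 g 30.0
t 22.68 x -78.03 lat -1.38 z 27.09 push 6.53 side -0.22 Fz 0.92 g 30.0
```

Contact, close to where the picture put the pad. I'll raise it to about 10 N.

```bash
python3 -m pendant '0 0 0 0.3 0 0 8; 0 0 0 0.3 0 0 8' >/dev/null; python3 c.py 9 && python3 -m pendant '0 0 0 0.3 0 0 8; 0 0 0 0.3 0 0 8' >/dev/null; python3 c.py 9 && python3 -m pendant '0 0 0 0.3 0 0 8; 0 0 0 0.3 0 0 8' >/dev/null; python3 c.py 9
```

```text
t 22.93 x -77.99 lat -1.37 z 27.12 push 6.75 side -1.04 Fz 0.43 g 30.0
t 23.18 x -77.88 lat -1.30 z 27.20 push 8.10 side -0.85 Fz 1.30 g 30.0
t 23.43 x -77.77 lat -1.31 z 27.19 push 8.84 side -0.87 Fz 0.70 g 30.0
```

```bash
python3 -m pendant '0 0 0 0.4 0 0 8; 0 0 0 0.4 0 0 8' >/dev/null; python3 c.py 9.7;  python3 -m pendant '0 0 0 0 0 0 8; 0 0 0 0 0 0 8; 0 0 0 0 0 0 8'>/dev/null; python3 c.py 9.7;python3 -m pendant '0 0 0 0 0 0 8; 0 0 0 0 0 0 8; 0 0 0 0 0 0 8;0 0 0 0 0 0 8'>/dev/null; python3 c.py 9.7
```

```text
t 23.68 x -77.65 lat -1.26 z 27.25 push 8.43 side -1.38 Fz 1.55 g 30.0
t 24.05 x -77.64 lat -1.25 z 27.25 push 7.99 side -1.32 Fz 2.07 g 30.0
t 24.55 x -77.64 lat -1.24 z 27.27 push 9.74 side -0.87 Fz 1.59 g 30.0
```

```bash
python3 -m pendant '0 0 0 0.3 0 0 8; 0 0 0 0.4 0 0 8;0 0 0 0.4 0 0 8' >/dev/null; python3 c.py 9.7;  python3 -m pendant '0 0 0 0 0 0 8; 0 0 0 0 0 0 8; 0 0 0 0 0 0 8'>/dev/null; python3 c.py 9.7;python3 -m pendant '0 0 0 0 0 0 8; 0 0 0 0 0 0 8; 0 0 0 0 0 0 8;0 0 0 0 0 0 8'>/dev/null; python3 c.py 9.7
```

```text
t 24.93 x -77.54 lat -1.18 z 27.34 push 9.76 side -0.77 Fz 1.78 g 30.0
t 25.30 x -77.55 lat -1.17 z 27.35 push 10.97 side -1.32 Fz 1.62 g 30.0
t 25.80 x -77.54 lat -1.16 z 27.34 push 10.00 side -1.75 Fz 1.66 g 30.0
```

About 10 N has been held for a second. I'll ease off slowly, then draw out straight.

```bash
python3 -m pendant '0 0 0 0 0 0 8; 0 0 0 -0.5 0 0 8; 0 0 0 -1 0 0 8; 0 0 0 -1.5 0 0 8; 0 0 0 -2 0 0 8; 0 0 0 -2.5 0 0 8; 0 0 0 -4 0 0 8; 0 0 0 -6 0 0 8' >/dev/null; python3 c.py 9; python3 -m pendant '0 0 0 -6 0 0 8; 0 0 0 -16 0 0 8; 0 0 0 -28 0 0 8; 0 0 0 -40 0 0 8; 0 0 0 -55 0 0 8; 0 0 0 -70 0 0 8; 0 0 0 -85 0 0 8; 0 0 0 -100 0 0 8' >/dev/null; python3 c.py 9
```

```text
t 26.80 x -80.77 lat -1.76 z 26.72 push -0.32 side 0.46 Fz -0.77 g 30.0
t 27.80 x -182.50 lat -1.57 z 26.89 push -0.48 side 0.46 Fz -1.03 g 30.0
```

```bash
python3 -m pendant '0 0 0 -30 0 -10 8; 0 0 0 -70 0 -35 8; 0 0 0 -120 0 -40 8; 0 0 0 -120 0 -40 8; 0 0 0 -120 0 -40 8' >/dev/null; python3 - <<'E'
from h import *
st();go([.5667,-.3744,.0065],79.1)
im=arm.get_image("wrist");cv2.imwrite("pics/w11.png",im[:,:,::-1])
im=arm.get_image("top");cv2.imwrite("pics/top1.png",im[:,:,::-1])
hsv=cv2.cvtColor(im,cv2.COLOR_RGB2HSV)
# profile along tunnel in the top image: reader x 0..115
b=np.array([.0872,.9962,0]);m=np.array([.5586,.0913,.03])
for x in range(-70,118,6):
    u,v=proj("top",m+b*x/1000);print(x,im[int(round(v)),int(round(u))],end="; ")
E
```

```text
t 28.425 p [ 0.5316 -0.2088  0.0665] yaw 84.98 zt [-0.003  0.001 -1.   ] F [-0.5 -0.5 -0.6] w 0.0157 g 30.0
turn [-0.003 -0.001  0.103] shift [-162.    49.6   59.7]
-70 [ 98 102 103]; -64 [117 121 122]; -58 [113 119 121]; -52 [112 118 120]; -46 [114 120 119]; -40 [111 118 118]; -34 [111 116 118]; -28 [113 118 120]; -22 [115 120 121]; -16 [116 121 123]; -10 [114 119 121]; -4 [76 79 81]; 2 [94 97 98]; 8 [ 98 100 101]; 14 [97 99 99]; 20 [ 97 101 102]; 26 [94 97 97]; 32 [106 104 104]; 38 [135 134 128]; 44 [115 116 100]; 50 [111 111  91]; 56 [106 106  89]; 62 [94 90 89]; 68 [88 81 83]; 74 [93 84 89]; 80 [123 116 101]; 86 [133 123  73]; 92 [129 113  72]; 98 [122  84  62]; 104 [82 76 73]; 110 [88 90 90]; 116 [78 77 77];
```

The top camera's colour profile has the cassette from about 34 to 94 mm with its yellow nose against the orange pad, so it is home. Now I set the stick back where it stood.

```bash
python3 -m pendant '0 0 0.103 -55 17 0 8; 0 0 0.103 -110 34 0 8; 0 0 0.103 -162 50 10 8; 0 0 0.103 -162 50 40 8; 0 0 0.103 -162 50 54 8; 0 0 0.103 -162 50 56 8; 0 0 0.103 -162 50 57 8;0 0 0.103 -162 50 57 8' ; python3 -c "
from h import *
st()"
```

```text
clock: 29.52
ee_pos: [0.5685, -0.3747, 0.0111]
orientation: [0.0, 0.771, 0.637, -0.001]
wrist_force: [-0.2, 0.2, -0.3]
width: 0.0155
grip_force: 30.0
t 29.525 p [ 0.5685 -0.3747  0.0111] yaw 79.15 zt [-0.001 -0.001 -1.   ] F [-0.2  0.2 -0.3] w 0.0155 g 30.0
```

```bash
python3 -m pendant '0 0 0 0 0 2 8; 0 0 0 0 0 3.5 8; 0 0 0 0 0 3.5 8; 0 0 0 0 0 3.5 8' >/dev/null; python3 c.py 9; python3 -m pendant '0 0 0 0 0 0.7 8; 0 0 0 0 0 0.7 8' >/dev/null; python3 c.py 9; python3 -m pendant '0 0 0 0 0 0.6 8; 0 0 0 0 0 0.6 8' >/dev/null; python3 c.py 9
```

```text
t 30.02 x -463.41 lat 48.49 z 6.26 push 0.28 side 0.12 Fz -0.91 g 30.0
t 30.27 x -463.48 lat 48.63 z 5.83 push -1.22 side -0.93 Fz 0.66 g 30.0
t 30.52 x -463.47 lat 48.62 z 5.80 push -1.99 side -1.84 Fz 5.94 g 30.0
```

```bash
python3 -m pendant '0 0 0 0 0 -0.5 8; 0 0 0 0 0 -0.5 16; 0 0 0 0 0 -0.5 30; 0 0 0 0 0 -0.5 45; 0 0 0 0 0 -0.5 45; 0 0 0 0 0 -0.5 45; 0 0 0 0 0 -20 45; 0 0 0 0 0 -50 45' ; python3 -m pendant '0 0 0 0 0 -50 45; 0 0 0 0 0 -95 45; 0 0 0 0 0 -95 45; 0 0 0 0 0 -95 45'; python3 - <<'E'
from h import *
s=arm.read_state();im=arm.get_image("wrist");top=arm.get_image("top")
cv2.imwrite("pics/w12.png",im[:,:,::-1]);cv2.imwrite("pics/top2.png",top[:,:,::-1])
hsv=cv2.cvtColor(im,cv2.COLOR_RGB2HSV);k=cv2.inRange(hsv,(100,120,70),(125,255,255))
n,l,stt,c=cv2.connectedComponentsWithStats(k)
for i in range(1,n):
    if stt[i,4]>60: print(stt[i],np.round(c[i],1))
a=cv2.imread("pics/top1.png").astype(int);b=cv2.imread("pics/top0.png")
b=cv2.resize(b,(512,384),interpolation=cv2.INTER_AREA).astype(int);t=top[:,:,::-1].astype(int)
for l,z in [("slide",.004),("dish",.01),("beaker",.04),("vial",.04),("reagent",.06),("cassette",.01),("stick",.02)]:
    for q in arm.boxes_of("top",l)[:4]: print(l,np.round(q["conf"],2),np.round(q["xy"],1),np.round(ray("top",q["xy"],z),3))
st()
E
```

```text
clock: 31.52
ee_pos: [0.5674, -0.3743, 0.0557]
orientation: [-0.001, 0.771, 0.637, -0.001]
wrist_force: [0.2, -0.2, 0.2]
width: 0.045
grip_force: 0.0
clock: 32.02
ee_pos: [0.5679, -0.3746, 0.1503]
orientation: [-0.001, 0.771, 0.637, -0.001]
wrist_force: [-0.9, 0.0, 0.2]
width: 0.0449
grip_force: 0.0
[ 246   79   16  139 2107] [253.8 148.6]
slide 0.68 [313.7 240.9] [ 0.373 -0.138  0.004]
dish 0.8 [344.3 130.6] [ 0.724 -0.253  0.01 ]
dish 0.35 [304.9 116.7] [ 0.773 -0.127  0.01 ]
beaker 0.81 [243.2 121. ] [0.754 0.072 0.04 ]
vial 0.63 [305.4 116.8] [ 0.763 -0.125  0.04 ]
reagent 0.86 [208.3 129.6] [0.723 0.18  0.06 ]
stick 0.63 [375.5 174.2] [ 0.576 -0.341  0.02 ]
t 32.475 p [ 0.5678 -0.3745  0.1495] yaw 79.11 zt [-0.003  0.001 -1.   ] F [-0.8 -0.2 -0.1] w 0.0453 g 0.0
```

```bash
python3 -c "
from rig import arm
print(arm.finish_job())"
```

```text
the job is handed in; nothing more can be done
None
```

The job was handed in at about 32 s: the cassette is home against the pad after about 1 s at roughly 10 N (highest reading 11 N), the stick is back standing on the bench, and nothing else appeared to have moved; I viewed 12 pictures, two over the limit of 10.

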